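# Nip the chimney tube in the bench caliper

## Task

Measure the white model-house chimney tube: stand it upright on the bed of the bench caliper between the open jaws and let go of it, then slide the moving jaw along until both jaws touch the tube and hold it lightly. Close the jaw gently, so that it is neither forced nor cocked out of square, and leave it closed on the tube; do not disturb the other things on the table.

Things in the scene. Friction and masses are not known exactly. Their poses are not given: they have to be found in the camera images.
- tube: the part to measure: white plastic tube, open at both ends, 40 mm outside and 26 mm inside diameter, 60 mm high, 80 g, standing upright; origin at the centre of its underside, z up along its axis
- caliper: bench caliper, fixed; origin at the centre of its bed's underside, z up. Bed 150 (x) by 250 mm (y), flat top at z = 12 mm. Beam along y at x = 37 to 53 mm, top at z = 30 mm. Fixed jaw at the -y end: x = -50 to 62, y = -107 to -85 mm, top at z = 46 mm; its contact plate facing +y is set by a screw, different each time, to y = -83 to -53 mm (x = -47 to 37 mm) and does not yield
- bed (a point): point on top of the bed where the tube fits well: x = -15, y = -18, z = 12 mm in the caliper's frame, axes as the caliper's. Anywhere between the jaws with the tube's axis at x = -40 to 12 mm of the caliper will do
- carriage (a joint): position of the sliding carriage along the caliper's y in m, smaller is more closed. The moving jaw's face, which faces -y, is at y = -0.085 + this value in the caliper's frame. Starts at 0.100 to 0.120, stop at 0.125. It runs with a friction of about 3 N and stays where it is left, so the tube stays held (more than 1.2 N is wanted)
- pin (a point): centre of the top of the carriage's thumb pin: upright steel pin, 16 mm in diameter, z = 45 to 90 mm and x = 45 mm in the caliper's frame, 30 mm on the +y side of the moving jaw's face. Pushed towards the caliper's -y it closes the jaw. The carriage below is 36 (x) by 56 mm (y), top at z = 45 mm, centred on the pin
- jaw: moving jaw, steel, 14 mm thick, from the carriage to x = -50 mm, z = 13 to 45 mm of the caliper. Origin below the pin at the caliper's underside; axes as the caliper's when square. It cocks about the pin against a spring of 15 N m/rad: 0.004 rad per N on a tube 60 mm off the pin's line. Keep it within 0.03 rad and the force on the tube below 10 N
- rod: leave alone: solid white rod standing upright, 30 mm in diameter, 60 mm high; origin at the centre of its underside
- block: leave alone: solid white square block, 36 by 36 by 60 mm; origin at the centre of its underside
- tape_roll: leave alone: roll of orange tape lying flat, 76 mm across, 25 mm high; origin at the centre of its underside
- sanding_block: leave alone: cork sanding block, 70 by 40 by 25 mm; origin at the centre of its underside
- spatula: leave alone: spatula lying on the table along its x
Mind the look-alikes: they are no part of the job. Leave any brown or purple look-alike of the tube alone.

How it is judged (in metres and radians):
On the way:
1. the tube stands upright on the caliper's bed between the jaws, let go (x of tube in the frame of caliper between -0.04 and 0.012 m and y of tube in the frame of caliper between -0.08 and 0.035 m and z of tube in the frame of caliper between 0.009 and 0.016 m and angle between tube's own z axis and vertical below 0.08 rad and contact force between the fingers and tube below 0.05 N), for 0.2 s.
At the end, for the whole second after the job is handed in: The tube stands upright (within 0.08 rad) on the bed, its axis at x = -40 to 12 mm of the caliper, at rest, the moving jaw pressing it against the fixed jaw with more than 1.2 N and within 0.03 rad of square; every other thing is within 30 mm of where it was (x of tube in the frame of caliper between -0.04 and 0.012 m and y of tube in the frame of caliper between -0.08 and 0.035 m and z of tube in the frame of caliper between 0.009 and 0.016 m and angle between tube's own z axis and vertical below 0.08 rad and contact force between jaw and tube above 1.2 N and angle between the x axis of jaw and the x axis of caliper, either way round below 0.03 rad and linear speed of tube below 0.01 m/s and not (distance of rod from where it was at the start of the episode above 0.03 m) and not (distance of block from where it was at the start of the episode above 0.03 m) and not (distance of tape_roll from where it was at the start of the episode above 0.03 m) and not (distance of sanding_block from where it was at the start of the episode above 0.03 m) and not (distance of spatula from where it was at the start of the episode above 0.03 m)); the robot touches nothing.
It fails at once if the moving jaw is cocked by more than 0.03 rad (angle between the x axis of jaw and the x axis of caliper, either way round above 0.03 rad).
It fails at once if the tube is squeezed by the moving jaw with more than 10 N (contact force between jaw and tube above 10 N).
It fails at once if another thing on the table is moved by more than 30 mm (distance of any of rod, block, tape_roll, sanding_block, spatula from where it was at the start of the episode above 0.03 m).
It also fails if it takes over 61 s, if anything falls off the work surface, if the arm or the gripper's body presses on something with over 40 N, if the wrist force passes 120 N, or if a joint passes its speed limit or range.

## Robot

A 7-joint arm with a two-finger parallel gripper is mounted at the origin on the work surface. World frame = base frame: x ahead of the robot, y to its left, z up, the work surface at z = 0. Lengths are in mm, angles in degrees, forces in N, time in s.
With the tool pointing down it reaches from about 425 to 1025 mm from the base axis. Payload 9.4 kg.
Tool frame: the origin (TCP) lies between the finger pads; the fingertips stand 25 mm ahead of it and the grasp point (between the pads) lies 6 mm ahead of it; y points along the fingers, x is the direction in which the jaws open and shut, and the axes are right-handed (so a half turn about y gives the same grasp; the last joint's range is limited). The gripper opens to 93 mm and grips with 3 to 60 N. Pads are 15 mm wide; open, the fingers measure 128 mm over their backs; the gripper's body (75 mm by 188 mm) begins 65 mm behind the grasp point.
Start: joints at [71.293, 34.337, -0.143, 91.639, 0.103, 54.024, -4.572], TCP at [179.218, -702.499, 243.618] pointing down, gripper open.
Joint ranges: [-147.43, 147.43], [-19.82, 112.94], [-74.19, 73.91], [6.32, 146.72], [-59.91, 239.91], [6.04, 106.73], [-150.56, 150.56]. Speed limits (degrees/s): [127.2, 127.2, 172.46, 172.46, 180, 180, 180].

## Interface

Orientations are given as a 3x3 rotation matrix whose columns are the frame's x, y, z axes.
In Python, from station import robot gives the robot as it stands.
- The arm moves only by the tool carry_out, never from a script. Its argument "plan" is a list that holds one entry, the list of rows, each a list of 7 numbers: the shift along the tool's x, y, z normalised to -1 to 1, where 1 is 0.4 m, then the turn, a rotation vector about the tool's x, y, z normalised to -1 to 1, where 1 is 360 degrees, then the gripper's target within -1 to 1 (fully open at 1, half-way at 0, shut at -1). In form: [[[x, y, z, rx, ry, rz, jaw], ...]]. A call has 1 to 20 rows; each row is the pose to reach, as a shift and turn from the pose measured when the call began, along the tool's axes at that moment, turning the shorter way round; what a row does not reach only later rows make up. A row lasts 1/12 s, in which the tool goes at most 41.7 mm and 7.16 degrees, less where a joint would pass 70% of its speed; a pose out of reach is approached as far as the arm can. A call with a number of a shift or a turn outside -1 to 1 is refused whole. A call with a gripper value outside its range is refused whole. The fingers move at their own pace and stop on an object; "force" is the grip in N (left out, the last holds). Time passes only in rows, so rows that repeat a pose let the fingers close. It gives the time, the measured TCP pose, the force and the opening at its end, in the units of the state.
- robot.sense(): the state, without advancing time (a new reading comes with each control period).
- robot.read_camera(name): name is "scene" or "top"; returns (picture, depth): 384x512x3 uint8, blue, green, red; 384x512 float32, mm along the optical axis (not along the pixel's ray), 0 where there is no reading.
- robot.camera_info(name): a dict with "intrinsics" (3x3 intrinsics, pixels), "R" (3x3) and "t" (3): a world point X has camera coordinates R X + t. Camera axes: x right, y down, z forward; pixel columns grow to the right and rows downward; lengths in mm; the calibration is good to about 2 mm. A picture is of the moment at which its call begins. camera_info takes no time and is no camera call.
- robot.finish_job(): hands the job in, once; it reports no verdict.
The state is a dict: "t": time; "joint_pos": joint angles; "joint_velocities": joint speeds; "effort": joint torques, N m; "tcp_pos": TCP position; "orientation": TCP orientation; "contact_force": force on the tool from outside, world axes, zero at the start; "moment": the same for the moment, N m; "finger_gap": opening from 0.0 (shut) to 1.0 (fully open).
Only numpy, scipy, OpenCV 4.12 (cv2) and the standard library are available. Lean on these libraries where they do the work, as an engineer would, in place of code of your own. Each camera call takes 0.05 s, during which the arm holds its last target. There are 200 camera calls.

## Working session

There is one attempt and no reset: what is moved stays moved. The work goes in short steps, Python scripts to look and compute and a tool call to move; the robot and the scene stay as the last step left them, time stands still between calls to the robot, and variables do not carry over. Pictures are saved under pics/ and viewed, on a budget of 10 in all, crops included, one or two more only if the job needs it, and the job is handed in when it is done.

Besides the shell and the picture viewer there is one more tool, called in YAML: its name, and indented under it one key for each argument. carry_out: Moves the arm, as the interface text tells. Scaled input: -1 to 1 covers 0.4 m each way for a shift and 360 degrees each way for a turn. Its arguments: {"type":"object","properties":{"plan":{"type":"array","items":{"type":"array","items":{"type":"array","items":{"type":"number","minimum":-1,"maximum":1}}}},"force":{"type":"number"}},"required":["plan"]}

```bash
mkdir -p pics; cat > h.py <<'E'
import numpy as np, cv2
from station import robot
def cam(n):
    p,d=robot.read_camera(n); return p,d,robot.camera_info(n)
def world(u,v,z,i):
    K,R,t=map(np.array,(i["intrinsics"],i["R"],i["t"]))
    return (np.linalg.inv(K)@np.array([u*z,v*z,z])-t.ravel())@R
def cloud(d,i):
    K,R,t=map(np.array,(i["intrinsics"],i["R"],i["t"]))
    v,u=np.mgrid[:d.shape[0],:d.shape[1]]
    P=np.stack([u*d,v*d,d],-1)@np.linalg.inv(K).T
    return (P-t.ravel())@R
E
python3 - <<'E'
from h import *
for n in("top","scene"):
    p,d,i=cam(n); cv2.imwrite(f"pics/{n}1.png",cv2.resize(p,(800,600))); np.savez(f"{n}1.npz",p=p,d=d)
    print(i)
s=robot.sense();print(s["t"],s["tcp_pos"],s["orientation"],s["finger_gap"],s["contact_force"])
E
```

```text
{'intrinsics': array([[373.08835244,   0.        , 251.63514522],
       [  0.        , 373.08835244, 185.76751102],
       [  0.        ,   0.        ,   1.        ]]), 'R': array([[-0.10768078, -0.99416663,  0.00612822],
       [-0.97328849,  0.10415823, -0.20459859],
       [ 0.20276679, -0.02799586, -0.97882678]]), 't': array([  41.84689415,  588.58461034, 1228.73126379])}
{'intrinsics': array([[395.25038047,   0.        , 253.37412518],
       [  0.        , 395.25038047, 187.3891206 ],
       [  0.        ,   0.        ,   1.        ]]), 'R': array([[-0.57345968,  0.81914624, -0.01197654],
       [ 0.670078  ,  0.4605906 , -0.58210976],
       [-0.47131674, -0.34184169, -0.81302201]]), 't': array([ 330.52387161, -321.96107886, 1418.99242799])}
0.1 [ 179.09176217 -702.13455599  242.85584547] [[ 2.47252987e-01 -4.77514327e-04  9.68950841e-01]
 [-9.68950008e-01  1.27917108e-03  2.47253405e-01]
 [-1.35752094e-03 -9.99999068e-01 -1.46408640e-04]] 1.003140659644131 [ 0.10387235 -0.01043889  0.83739584]
```

View pics/top1.png

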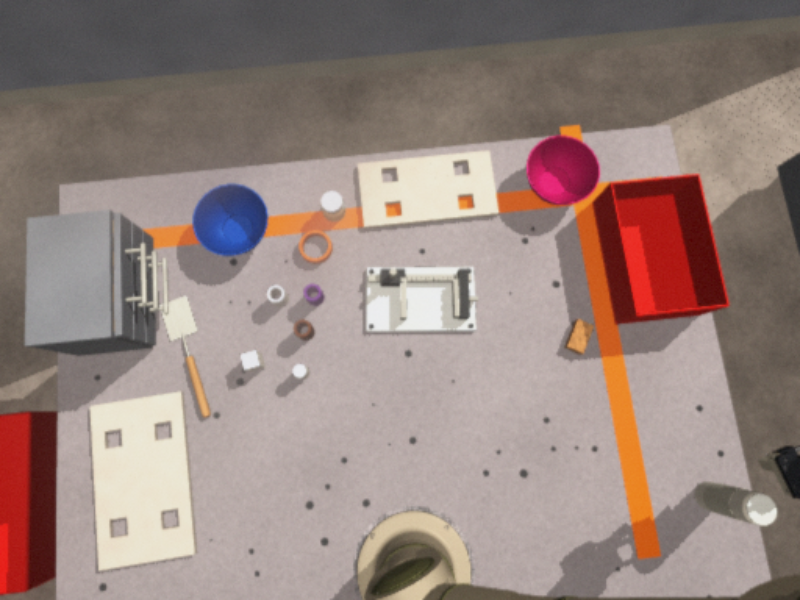

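View pics/scene1.png

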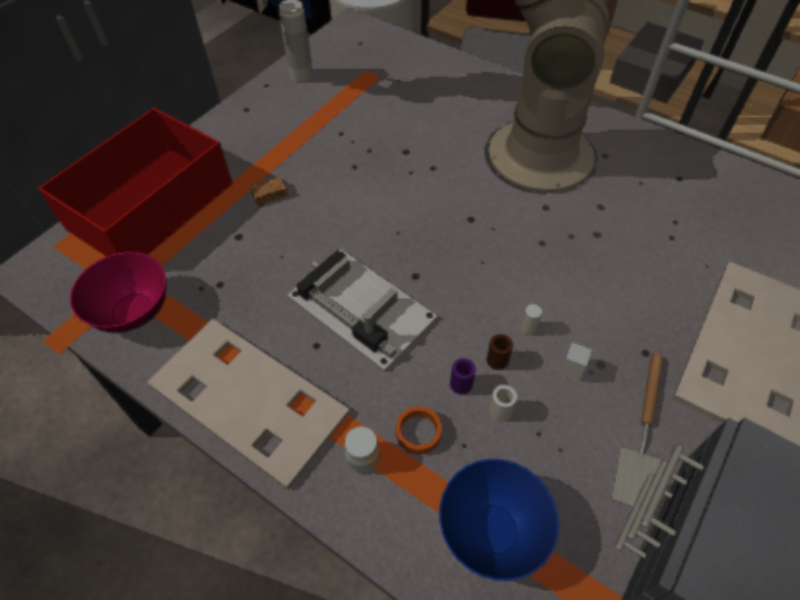

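The top view shows the tube (white, open) at about (276,294), beside a purple tube at (313,294), with a brown one at (304,330). The caliper is centred at about (420,300), with the fixed jaw at the right (+u, world -y) and the carriage and pin at about (392,277). The beam lies on the world +x side.

```bash
python3 - <<'E'
from h import *
f=np.load("top1.npz");p,d=f["p"],f["d"];i=robot.camera_info("top")
C=cloud(d,i); np.save("C.npy",C)
# crop u 160..320, v 160..220  x5
c=cv2.resize(p[155:235,160:320],(800,400),interpolation=cv2.INTER_CUBIC);cv2.imwrite("pics/crop1.png",c)
def st(n,u0,u1,v0,v1,zlo,zhi):
    A=C[v0:v1,u0:u1].reshape(-1,3);m=(A[:,2]>zlo)&(A[:,2]<zhi);A=A[m]
    print(n,m.sum(),A.min(0).round(1),A.max(0).round(1),((A.min(0)+A.max(0))/2).round(1),A.mean(0).round(1))
    return A
st("tube",168,187,180,197,52,70)
st("purple",192,210,180,197,45,70)
st("brown",185,203,202,217,45,70)
st("tape",185,218,142,172,12,40)
B=st("bed",225,310,165,220,7,18)
r=cv2.minAreaRect(B[:,:2].astype(np.float32));print(r)
st("fix",286,305,165,210,38,52); st("movjaw",250,265,176,210,38,52); A=st("pin",240,262,165,190,75,100)
st("car",240,262,165,190,36,52)
st("any",225,310,165,220,52,200)
E
```

```text
tube 66 [592.  220.7  52.6] [631.5 257.2  63.8] [611.7 238.9  58.2] [611.2 238.6  58.9]
purple 74 [587.1 138.7  47.3] [626.1 177.2  66.1] [606.6 157.9  56.7] [605.7 158.   58. ]
brown 75 [509.9 167.1  46.3] [548.8 203.8  64.5] [529.3 185.4  55.4] [528.6 185.3  57.9]
tape 157 [686.6 111.   12.2] [759.7 184.7  31.1] [723.1 147.8  21.7] [723.1 146.8  23. ]
bed 1960 [ 475.4 -211.2    7. ] [663.   58.7  17.9] [569.2 -76.3  12.5] [564.7 -72.4  11.9]
((572.9566040039062, -77.06683349609375), (262.70953369140625, 189.19801330566406), 87.01423645019531)
fix 291 [ 517.6 -193.    38. ] [ 626.8 -149.1   51.5] [ 572.2 -171.1   44.8] [ 569.7 -171.7   45.2]
movjaw 135 [530.4 -50.8  38.6] [626.7 -18.1  51.6] [578.6 -34.4  45.1] [586.5 -38.3  44.8]
pin 24 [619.3 -30.4  75.7] [636.5 -16.   93.7] [627.9 -23.2  84.7] [626.1 -23.   87.2]
car 163 [578.6 -50.8  36.8] [645.8   4.9  51.7] [612.2 -22.9  44.3] [618.2 -26.7  44.8]
any 31 [ 540.8 -153.2   52.6] [636.5 -15.9  93.7] [588.7 -84.5  73.2] [621.  -27.9  81.1]
```

View pics/crop1.png

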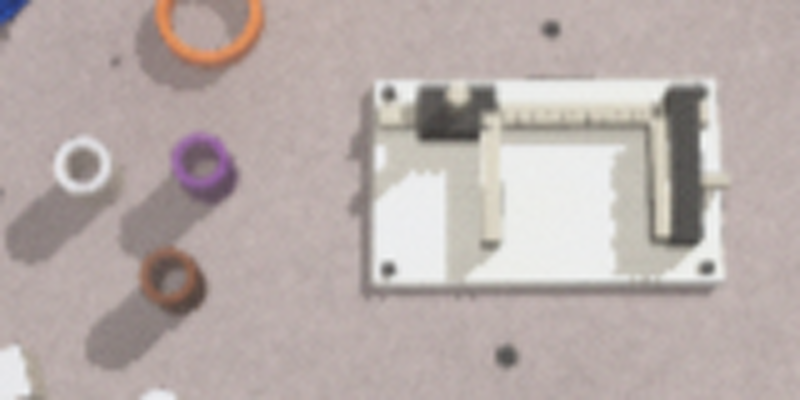

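```bash
python3 - <<'E'
from h import *
i=robot.camera_info("top");K,R,t=i["intrinsics"],i["R"],i["t"]
def at(cx,cy,z):
    u,v=160+(cx+.5)/5-.5,155+(cy+.5)/5-.5
    r=np.linalg.inv(K)@[u,v,1]@R; o=-t@R
    return (o+r*(z-o[2])/r[2]).round(1)
for n,q,z in [("TL",(375,79),12),("TR",(714,78),12),("BR",(724,285),12),("BL",(365,285),12),
 ("boltTL",(388,94),12),("boltTR",(701,93),12),("boltBR",(707,268),12),("boltBL",(388,269),12),
 ("pin",(457,94),90),("jaw inner tip",(499,241),45),("jaw outer tip",(481,241),45),("jaw inner root",(501,118),45),("plate tip",(655,240),45),("plate root",(651,113),45),("fixTR",(700,88),46),("fixBR",(700,243),46),("fixTL",(668,88),46),
 ("tubeC",(82,165),60)]: print(n,at(*q,z))
E
```

```text
TL [662.8  32.4  12. ]
TR [ 637.5 -211.9   12. ]
BR [ 487.  -198.5   12. ]
BL [514.1  54.2  12. ]
boltTL [650.7  24.2  12. ]
boltTR [ 627.4 -201.1   12. ]
boltBR [ 500.3 -188.2   12. ]
boltBL [523.8  36.9  12. ]
pin [626.6 -23.   90. ]
jaw inner tip [530.1 -42.1  45. ]
jaw outer tip [531.4 -29.7  45. ]
jaw inner root [616.9 -53.3  45. ]
plate tip [ 519.3 -149.8   45. ]
plate root [ 609.3 -158.7   45. ]
fixTR [ 623.3 -195.3   46. ]
fixBR [ 513.7 -180.5   46. ]
fixTL [ 625.7 -172.8   46. ]
tubeC [611.2 238.8  60. ]
```

```bash
cat >> h.py <<'E'
from scipy.spatial.transform import Rotation as Ro
def go(x,y,z,yaw):
    "row numbers to reach TCP x,y,z with tool y down, tool x at azimuth yaw"
    s=robot.sense();M=np.array(s["orientation"]);a=np.radians(yaw)
    X=np.array([np.cos(a),np.sin(a),0]);Y=np.array([0,0,-1.]);T=np.stack([X,Y,np.cross(X,Y)],1)
    dp=np.array([x,y,z])-s["tcp_pos"]; rv=Ro.from_matrix(M.T@T).as_rotvec(degrees=True)
    print("rows",np.round(np.r_[M.T@dp/400,rv/360],4).tolist(),"n>=",max(np.linalg.norm(dp)/41.7,np.linalg.norm(rv)/7.16).round(1))
def st():
    s=robot.sense();print(s["t"],np.round(s["tcp_pos"],1),np.round(s["contact_force"],2),np.round(s["finger_gap"],4),np.round(s["joint_pos"],1))
E
python3 - <<'E'
from h import *
C=np.load("C.npy")
print("bowl top",C[115:165,122:173,2].max(), "at tube side",C[150:165,155:172].reshape(-1,3).max(0))
go(520,-490,260,-40)
E
```

```text
bowl top 1322.8822003094647 at tube side [ 773.62567144  320.81740857 1322.88220031]
rows [-0.3032, -0.0426, 0.9569, -0.0, -0.0991, -0.0002] n>= 9.6
```

carry_out:
  plan:
    - [[-0.303, -0.043, 0.957, 0, -0.099, 0, 1], [-0.303, -0.043, 0.957, 0, -0.099, 0, 1], [-0.303, -0.043, 0.957, 0, -0.099, 0, 1], [-0.303, -0.043, 0.957, 0, -0.099, 0, 1], [-0.303, -0.043, 0.957, 0, -0.099, 0, 1], [-0.303, -0.043, 0.957, 0, -0.099, 0, 1], [-0.303, -0.043, 0.957, 0, -0.099, 0, 1], [-0.303, -0.043, 0.957, 0, -0.099, 0, 1], [-0.303, -0.043, 0.957, 0, -0.099, 0, 1], [-0.303, -0.043, 0.957, 0, -0.099, 0, 1], [-0.303, -0.043, 0.957, 0, -0.099, 0, 1]]

```text
t: 1.02
tcp_pos: [527.1, -483.8, 260.0]
orientation: [[0.771, 0.003, 0.636], [-0.636, 0.004, 0.771], [-0.001, -1.0, 0.005]]
contact_force: [1.4, -0.0, 0.5]
finger_gap: 0.998
```

```bash
python3 - <<'E'
from h import *
C=np.load("C.npy");A=C[110:170,120:175].reshape(-1,3);A=A[A[:,2]<400];print("bowl top",A[:,2].max(),A[A[:,2]>40].min(0),A[A[:,2]>40].max(0))
st();go(620,-120,250,-6)
E
```

```text
bowl top 79.92991207709719 [705.8884734  243.9652994   40.22048068] [872.41701996 410.15784914  79.92991208]
1.0167 [ 527.1 -483.8  260. ] [ 1.41 -0.    0.48] 0.9985 [ 44.7  33.2 -10.7  91.6   6.7  55.9  -7.5]
rows [-0.3994, 0.0297, 0.8492, -0.0009, -0.0931, 0.0002] n>= 9.0
```

carry_out:
  plan:
    - [[-0.4, 0.03, 0.85, -0.001, -0.093, 0, 1], [-0.4, 0.03, 0.85, -0.001, -0.093, 0, 1], [-0.4, 0.03, 0.85, -0.001, -0.093, 0, 1], [-0.4, 0.03, 0.85, -0.001, -0.093, 0, 1], [-0.4, 0.03, 0.85, -0.001, -0.093, 0, 1], [-0.4, 0.03, 0.85, -0.001, -0.093, 0, 1], [-0.4, 0.03, 0.85, -0.001, -0.093, 0, 1], [-0.4, 0.03, 0.85, -0.001, -0.093, 0, 1], [-0.4, 0.03, 0.85, -0.001, -0.093, 0, 1], [-0.4, 0.03, 0.85, -0.001, -0.093, 0, 1]]

```text
t: 1.85
tcp_pos: [621.3, -111.3, 249.9]
orientation: [[0.995, 0.001, 0.097], [-0.097, 0.003, 0.995], [0.001, -1.0, 0.003]]
contact_force: [0.7, 0.5, -0.6]
finger_gap: 0.998
```

```bash
python3 - <<'E'
from h import *
st();go(611.5,239,160,-6)
E
```

```text
1.85 [ 621.3 -111.3  249.9] [ 0.71  0.48 -0.57] 0.998 [ 19.5  28.8 -21.3 103.3  12.9  50.3 -13.3]
rows [-0.1096, 0.227, 0.8686, -0.0005, 0.0012, 0.0002] n>= 8.7
```

carry_out:
  plan:
    - [[-0.11, 0.227, 0.869, 0, 0.001, 0, 1], [-0.11, 0.227, 0.869, 0, 0.001, 0, 1], [-0.11, 0.227, 0.869, 0, 0.001, 0, 1], [-0.11, 0.227, 0.869, 0, 0.001, 0, 1], [-0.11, 0.227, 0.869, 0, 0.001, 0, 1], [-0.11, 0.227, 0.869, 0, 0.001, 0, 1], [-0.11, 0.227, 0.869, 0, 0.001, 0, 1], [-0.11, 0.227, 0.869, 0, 0.001, 0, 1], [-0.11, 0.227, 0.869, 0, 0.001, 0, 1], [-0.11, 0.227, 0.869, 0, 0.001, 0, 1], [-0.11, 0.227, 0.869, 0, 0.001, 0, 1], [-0.11, 0.227, 0.869, 0, 0.001, 0, 1]]

```text
t: 2.85
tcp_pos: [611.3, 238.3, 159.5]
orientation: [[0.995, 0.001, 0.103], [-0.103, 0.002, 0.995], [0.0, -1.0, 0.002]]
contact_force: [0.3, 0.1, 0.5]
finger_gap: 1.003
```

```bash
python3 - <<'E'
from h import *
st();go(611.5,239,54,-6)
p,d,i=cam("scene");cv2.imwrite("pics/s2.png",cv2.resize(p[170:330,240:440],(800,640))[:600])
E
```

```text
2.85 [611.3 238.3 159.5] [0.27 0.14 0.54] 1.0027 [-14.2  36.  -18.4 104.5  16.   42.  -47.3]
rows [0.0002, 0.2639, 0.0015, -0.0003, 0.0002, 0.0001] n>= 2.5
```

View pics/s2.png

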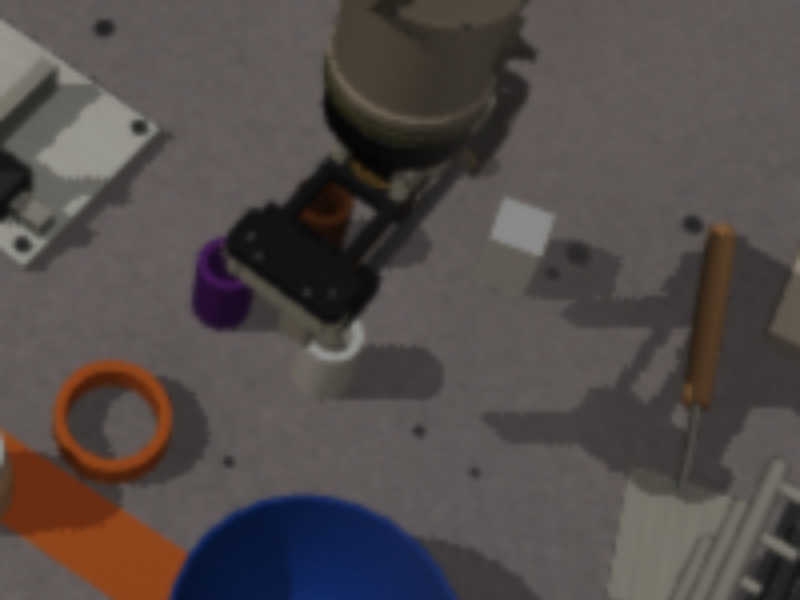

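The gripper is above the tube at about (330,350) in the crop, with the jaws opening along the caliper's x. The purple tube at (220,285) is clear of the fingers. I'll descend and grip.

carry_out:
  plan:
    - [[0, 0.09, 0.001, 0, 0, 0, 1], [0, 0.18, 0.0015, 0, 0, 0, 1], [0, 0.23, 0.0015, 0, 0, 0, 1], [0, 0.264, 0.0015, 0, 0, 0, 1], [0, 0.264, 0.0015, 0, 0, 0, 1], [0, 0.264, 0.0015, 0, 0, 0, 1], [0, 0.264, 0.0015, 0, 0, 0, -1], [0, 0.264, 0.0015, 0, 0, 0, -1], [0, 0.264, 0.0015, 0, 0, 0, -1], [0, 0.264, 0.0015, 0, 0, 0, -1], [0, 0.264, 0.0015, 0, 0, 0, -1], [0, 0.264, 0.0015, 0, 0, 0, -1], [0, 0.264, 0.0015, 0, 0, 0, -1], [0, 0.264, 0.0015, 0, 0, 0, -1], [0, 0.264, 0.0015, 0, 0, 0, -1], [0, 0.264, 0.0015, 0, 0, 0, -1]]
  force: 15

```text
t: 4.23
tcp_pos: [611.8, 238.2, 54.2]
orientation: [[0.994, 0.001, 0.105], [-0.105, 0.001, 0.994], [0.001, -1.0, 0.002]]
contact_force: [0.5, -0.5, 0.5]
finger_gap: 0.419
```

```bash
python3 - <<'E'
from h import *
st();go(611.5,239,180,-6)
E
```

```text
4.2333 [611.8 238.2  54.2] [ 0.47 -0.53  0.53] 0.4189 [-16.7  43.7 -14.9 107.6  20.   31.1 -50.8]
rows [-0.0007, -0.3144, 0.0025, -0.0003, -0.0, 0.0001] n>= 3.0
```

carry_out:
  plan:
    - [[0, -0.08, 0, 0, 0, 0, -1], [0, -0.16, 0, 0, 0, 0, -1], [0, -0.24, 0, 0, 0, 0, -1], [0, -0.31, 0.002, 0, 0, 0, -1], [0, -0.31, 0.002, 0, 0, 0, -1], [0, -0.31, 0.002, 0, 0, 0, -1]]

```text
t: 4.73
tcp_pos: [612.4, 239.0, 179.8]
orientation: [[0.994, 0.004, 0.105], [-0.105, 0.003, 0.994], [0.004, -1.0, 0.003]]
contact_force: [0.1, 0.4, -0.7]
finger_gap: 0.419
```

```bash
python3 - <<'E'
from h import *
st();go(557,-115.3,150,-5.9)
E
```

```text
4.7333 [612.4 239.  179.8] [ 0.07  0.43 -0.69] 0.4189 [-13.8  34.7 -19.1 103.6  15.5  44.  -47. ]
rows [-0.0452, 0.0717, -0.8957, -0.0005, -0.0003, 0.0006] n>= 8.6
```

carry_out:
  plan:
    - [[-0.0045, 0, -0.09, 0, 0, 0, -1], [-0.014, 0, -0.18, 0, 0, 0, -1], [-0.018, 0, -0.28, 0, 0, 0, -1], [-0.023, 0, -0.38, 0, 0, 0, -1], [-0.027, 0, -0.48, 0, 0, 0, -1], [-0.032, 0, -0.58, 0, 0, 0, -1], [-0.036, 0, -0.68, 0, 0, 0, -1], [-0.04, 0.02, -0.78, 0, 0, 0, -1], [-0.045, 0.05, -0.86, -0.0005, 0, 0.0006, -1], [-0.0455, 0.072, -0.895, -0.0005, 0, 0.0006, -1], [-0.0455, 0.072, -0.895, -0.0005, 0, 0.0006, -1], [-0.0455, 0.072, -0.895, -0.0005, 0, 0.0006, -1], [-0.0455, 0.072, -0.895, -0.0005, 0, 0.0006, -1]]

```text
t: 5.82
tcp_pos: [557.1, -113.2, 149.4]
orientation: [[0.995, -0.001, 0.103], [-0.103, 0.001, 0.995], [-0.001, -1.0, 0.001]]
contact_force: [0.1, 0.8, -0.3]
finger_gap: 0.419
```

```bash
python3 - <<'E'
from h import *
st();go(557,-115.3,66.5,-5.9)
p,d,i=cam("scene");cv2.imwrite("pics/s3.png",cv2.resize(p[140:260,170:330],(800,600)))
E
```

```text
5.8167 [ 557.1 -113.2  149.4] [ 0.1   0.78 -0.32] 0.4191 [ 19.4  32.  -19.6 116.3  18.1  34.6 -18.4]
rows [0.0006, 0.2072, -0.0054, -0.0002, -0.0001, -0.0001] n>= 2.0
```

View pics/s3.png

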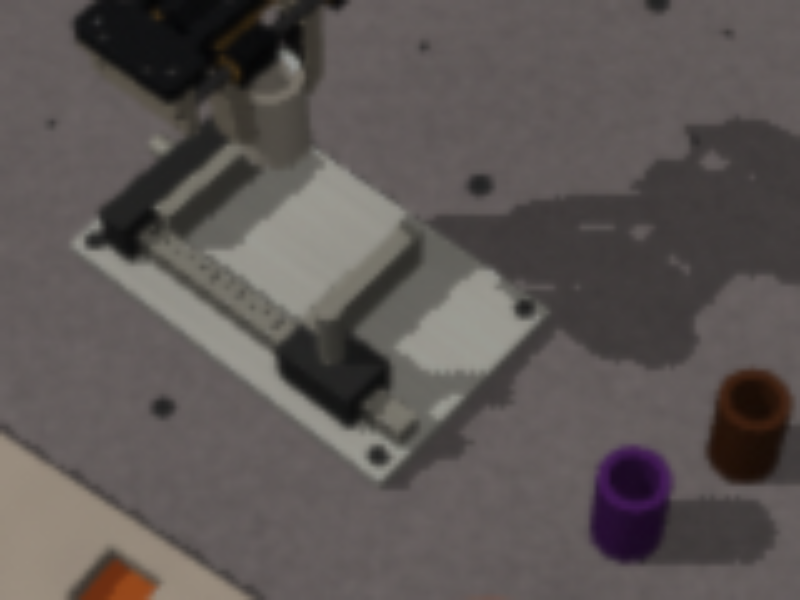

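The tube hangs upright at about (280,110) in the crop. It is still about 83 mm above the bed, so it appears shifted up and to the left, and the space between the jaws is free. I'll lower it.

carry_out:
  plan:
    - [[0, 0.07, -0.005, 0, 0, 0, -1], [0, 0.13, -0.005, 0, 0, 0, -1], [0, 0.17, -0.005, 0, 0, 0, -1], [0, 0.19, -0.005, 0, 0, 0, -1], [0, 0.2, -0.005, 0, 0, 0, -1], [0, 0.204, -0.005, 0, 0, 0, -1], [0, 0.206, -0.005, 0, 0, 0, -1], [0, 0.207, -0.005, 0, 0, 0, -1], [0, 0.207, -0.005, 0, 0, 0, -1], [0, 0.207, -0.005, 0, 0, 0, -1]]

```text
t: 6.7
tcp_pos: [557.5, -115.0, 67.6]
orientation: [[0.995, 0.001, 0.103], [-0.103, 0.001, 0.995], [0.001, -1.0, 0.001]]
contact_force: [-0.6, -0.1, -0.6]
finger_gap: 0.424
```

```bash
python3 - <<'E'
from h import *
st()
E
```

```text
6.7 [ 557.5 -115.    67.6] [-0.58 -0.11 -0.6 ] 0.4243 [ 16.1  38.8 -15.  119.1  22.6  24.7 -22.3]
```

Not quite in contact. I'll lower about 2 mm more, then release.

carry_out:
  plan:
    - [[0, 0.002, 0, 0, 0, 0, -1], [0, 0.004, 0, 0, 0, 0, -1], [0, 0.004, 0, 0, 0, 0, -1], [0, 0.004, 0, 0, 0, 0, -1]]

```text
t: 7.03
tcp_pos: [557.6, -115.1, 66.2]
orientation: [[0.995, 0.001, 0.103], [-0.103, 0.001, 0.995], [0.001, -1.0, 0.001]]
contact_force: [-0.5, -1.0, 0.5]
finger_gap: 0.42
```

```bash
python3 - <<'E'
from h import *
st()
E
```

```text
7.0333 [ 557.6 -115.1   66.2] [-0.51 -0.96  0.55] 0.4201 [ 16.1  38.9 -14.8 119.1  22.7  24.5 -22.3]
```

carry_out:
  plan:
    - [[0, 0, 0, 0, 0, 0, 0.3], [0, 0, 0, 0, 0, 0, 0.3], [0, 0, 0, 0, 0, 0, 0.3], [0, 0, 0, 0, 0, 0, 0.3], [0, 0, 0, 0, 0, 0, 0.3], [0, -0.06, 0, 0, 0, 0, 0.3], [0, -0.14, 0, 0, 0, 0, 0.3], [0, -0.23, 0, 0, 0, 0, 0.3], [0, -0.32, 0, 0, 0, 0, 0.3], [0, -0.32, 0.1, 0, 0, 0, 0.3], [0, -0.32, 0.2, 0, 0, 0, 0.3], [0, -0.32, 0.3, 0, 0, 0, -1], [0, -0.32, 0.35, 0, 0, 0, -1], [0, -0.32, 0.35, 0, 0, 0, -1], [0, -0.32, 0.35, 0, 0, 0, -1], [0, -0.32, 0.35, 0, 0, 0, -1], [0, -0.32, 0.35, 0, 0, 0, -1], [0, -0.32, 0.35, 0, 0, 0, -1]]

```text
t: 8.53
tcp_pos: [571.7, 22.5, 194.2]
orientation: [[0.994, 0.001, 0.105], [-0.105, 0.0, 0.994], [0.001, -1.0, 0.0]]
contact_force: [-0.8, -0.8, 1.2]
finger_gap: 0.198
```

```bash
python3 - <<'E'
from h import *
st()
p,d,i=cam("scene");cv2.imwrite("pics/s4.png",cv2.resize(p[140:260,170:330],(800,600)))
E
```

```text
8.5333 [571.7  22.5 194.2] [-0.83 -0.78  1.15] 0.1979 [  7.2  28.8 -21.5 113.8  15.9  40.2 -30.2]
```

View pics/s4.png

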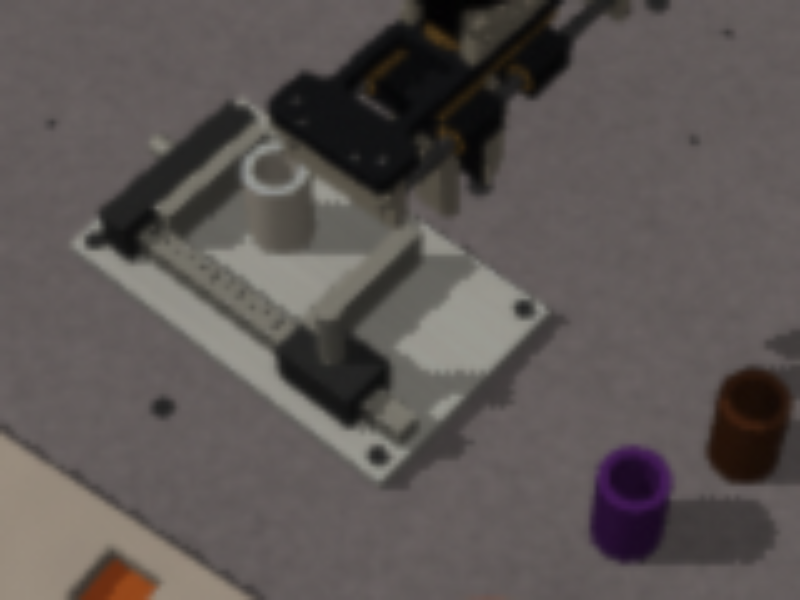

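The tube stands upright on the bed between the jaws, at about (278,205) in the crop, clear of the gripper. The pin is at about (330,335). Next I'll close the fingers and come down on the +y side of the pin.

```bash
cat >> h.py <<'E'
def cal(x,y): return 575.5+.9947*x+.1028*y, -82-.1028*x+.9947*y
def incal():
    s=robot.sense();d=np.array(s["tcp_pos"][:2])-[575.5,-82];f=np.array(s["contact_force"])
    print("tcp cal",(d@[.9947,-.1028]).round(2),(d@[.1028,.9947]).round(2),"z",s["tcp_pos"][2].round(1),"F cal y",(f[:2]@[.1028,.9947]).round(2),"Fx",(f[:2]@[.9947,-.1028]).round(2),s["t"])
E
python3 - <<'E'
from h import *
go(*cal(45,102),140,-5.9);go(*cal(45,102),81,-5.9)
p,d,i=cam("top");C=cloud(d,i)
for n,b in dict(tube=(235,300,170,205,62,76)).items():
    A=C[b[2]:b[3],b[0]:b[1]].reshape(-1,3);m=(A[:,2]>b[4])&(A[:,2]<b[5]);A=A[m];q=(A.min(0)+A.max(0))/2
    print(n,m.sum(),A.min(0),A.max(0),q)
E
```

```text
rows [0.1486, 0.1357, -0.0042, -0.0001, -0.0003, 0.0002] n>= 1.9
rows [0.1485, 0.2832, -0.0043, -0.0001, -0.0003, 0.0002] n>= 3.1Traceback (most recent call last):
  File "<stdin>", line 5, in <module>
    return umr_minimum(a, axis, None, out, keepdims, initial, where)
ValueError: zero-size array to reduction operation minimum which has no identity
```

carry_out:
  plan:
    - [[0.08, 0.05, -0.004, 0, 0, 0, -1], [0.149, 0.1, -0.004, 0, 0, 0, -1], [0.149, 0.136, -0.004, 0, 0, 0, -1], [0.149, 0.136, -0.004, 0, 0, 0, -1], [0.149, 0.18, -0.004, 0, 0, 0, -1], [0.149, 0.22, -0.004, 0, 0, 0, -1], [0.149, 0.26, -0.004, 0, 0, 0, -1], [0.149, 0.283, -0.004, 0, 0, 0, -1], [0.149, 0.283, -0.004, 0, 0, 0, -1], [0.149, 0.283, -0.004, 0, 0, 0, -1], [0.149, 0.283, -0.004, 0, 0, 0, -1]]

```text
t: 9.55
tcp_pos: [631.3, 15.2, 82.2]
orientation: [[0.995, 0.002, 0.105], [-0.105, 0.0, 0.995], [0.002, -1.0, 0.001]]
contact_force: [-0.1, 0.4, 0.1]
finger_gap: 0.004
```

```bash
python3 - <<'E'
from h import *
st();incal();go(*cal(45,84),81,-5.9)
p,d,i=cam("scene");cv2.imwrite("pics/s5.png",cv2.resize(p[140:260,170:330],(800,600)))
E
```

```text
9.55 [631.3  15.2  82.2] [-0.07  0.39  0.09] 0.0039 [  4.6  40.4 -17.  110.4  20.9  32.  -32.4]
tcp cal 45.56 102.39 z 82.2 F cal y 0.38 Fx -0.11 9.55
rows [-0.0013, 0.003, -0.046, -0.0001, -0.0003, 0.0004] n>= 0.4
```

View pics/s5.png

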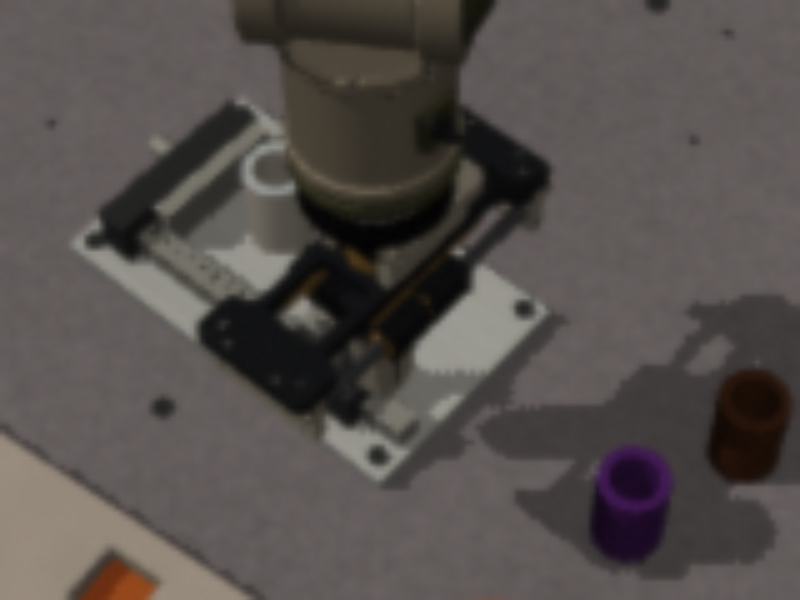

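carry_out:
  plan:
    - [[-0.001, 0.003, -0.012, 0, 0, 0, -1], [-0.001, 0.003, -0.024, 0, 0, 0, -1], [-0.001, 0.003, -0.036, 0, 0, 0, -1], [-0.001, 0.003, -0.042, 0, 0, 0, -1], [-0.001, 0.003, -0.048, 0, 0, 0, -1], [-0.001, 0.003, -0.054, 0, 0, 0, -1], [-0.001, 0.003, -0.06, 0, 0, 0, -1], [-0.001, 0.003, -0.066, 0, 0, 0, -1], [-0.001, 0.003, -0.066, 0, 0, 0, -1], [-0.001, 0.003, -0.066, 0, 0, 0, -1]]

```text
t: 10.43
tcp_pos: [628.4, -10.9, 81.1]
orientation: [[0.995, 0.003, 0.105], [-0.105, 0.001, 0.995], [0.003, -1.0, 0.001]]
contact_force: [-0.2, 2.1, 0.3]
finger_gap: 0.005
```

```bash
python3 - <<'E'
from h import *
incal();incal();go(*cal(45,40),81,-5.9)
E
```

```text
tcp cal 45.28 76.15 z 81.1 F cal y 2.11 Fx -0.44 10.4333
tcp cal 45.28 76.15 z 81.1 F cal y 2.11 Fx -0.44 10.4333
rows [-0.0005, 0.0002, -0.0904, -0.0002, -0.0003, 0.0004] n>= 0.9
```

carry_out:
  plan:
    - [[0, 0, -0.006, 0, 0, 0, -1], [0, 0, -0.014, 0, 0, 0, -1], [0, 0, -0.022, 0, 0, 0, -1], [0, 0, -0.03, 0, 0, 0, -1], [0, 0, -0.038, 0, 0, 0, -1], [0, 0, -0.046, 0, 0, 0, -1], [0, 0, -0.054, 0, 0, 0, -1], [0, 0, -0.062, 0, 0, 0, -1], [0, 0, -0.07, 0, 0, 0, -1], [0, 0, -0.078, 0, 0, 0, -1], [0, 0, -0.086, 0, 0, 0, -1], [0, 0, -0.094, 0, 0, 0, -1], [0, 0, -0.1, 0, 0, 0, -1], [0, 0, -0.105, 0, 0, 0, -1], [0, 0, -0.11, 0, 0, 0, -1], [0, 0, -0.115, 0, 0, 0, -1], [0, 0, -0.12, 0, 0, 0, -1], [0, 0, -0.125, 0, 0, 0, -1], [0, 0, -0.125, 0, 0, 0, -1], [0, 0, -0.125, 0, 0, 0, -1]]

```text
t: 12.1
tcp_pos: [623.2, -61.1, 81.1]
orientation: [[0.994, 0.003, 0.105], [-0.105, 0.0, 0.994], [0.003, -1.0, 0.0]]
contact_force: [0.9, 1.9, 1.2]
finger_gap: 0.008
```

```bash
python3 - <<'E'
from h import *
incal()
p,d,i=cam("scene");cv2.imwrite("pics/s6.png",cv2.resize(p[140:260,170:330],(800,600)))
E
```

```text
tcp cal 45.3 25.66 z 81.1 F cal y 1.96 Fx 0.67 12.1
```

View pics/s6.png

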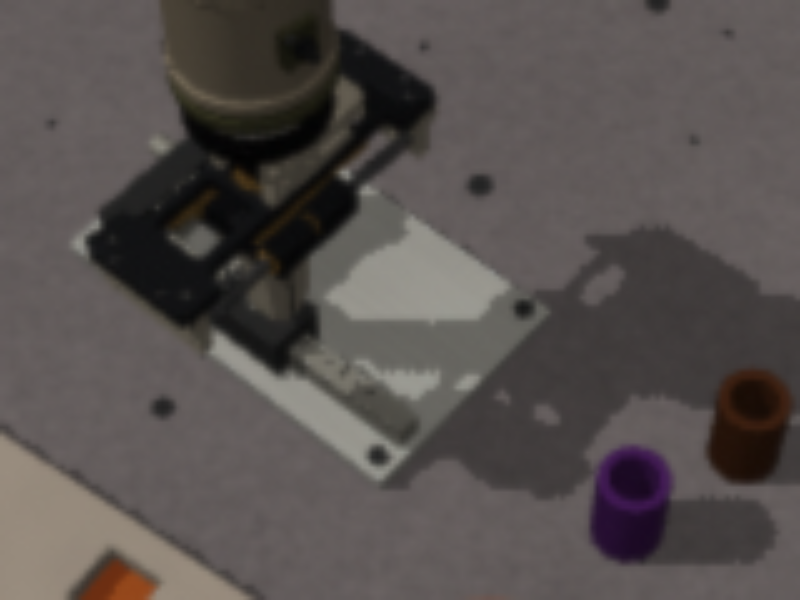

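The carriage is following the fingers. From here I'll go slower and watch the force.

carry_out:
  plan:
    - [[0, 0, -0.0025, 0, 0, 0, -1], [0, 0, -0.005, 0, 0, 0, -1], [0, 0, -0.0075, 0, 0, 0, -1], [0, 0, -0.01, 0, 0, 0, -1], [0, 0, -0.0125, 0, 0, 0, -1], [0, 0, -0.015, 0, 0, 0, -1], [0, 0, -0.0175, 0, 0, 0, -1], [0, 0, -0.02, 0, 0, 0, -1], [0, 0, -0.0225, 0, 0, 0, -1], [0, 0, -0.0225, 0, 0, 0, -1]]

```text
t: 12.98
tcp_pos: [622.2, -70.5, 81.1]
orientation: [[0.994, 0.003, 0.105], [-0.105, -0.0, 0.994], [0.003, -1.0, 0.0]]
contact_force: [1.0, 2.7, 0.1]
finger_gap: 0.008
```

```bash
python3 - <<'E'
from h import *
incal()
E
```

```text
tcp cal 45.28 16.26 z 81.1 F cal y 2.81 Fx 0.73 12.9833
```

carry_out:
  plan:
    - [[0, 0, -0.001, 0, 0, 0, -1], [0, 0, -0.002, 0, 0, 0, -1], [0, 0, -0.003, 0, 0, 0, -1], [0, 0, -0.004, 0, 0, 0, -1], [0, 0, -0.005, 0, 0, 0, -1], [0, 0, -0.005, 0, 0, 0, -1], [0, 0, -0.005, 0, 0, 0, -1]]

```text
t: 13.57
tcp_pos: [622.0, -72.4, 81.1]
orientation: [[0.994, 0.003, 0.105], [-0.105, 0.0, 0.994], [0.003, -1.0, 0.0]]
contact_force: [0.9, 3.8, 1.2]
finger_gap: 0.003
```

```bash
python3 - <<'E'
from h import *
incal()
E
```

```text
tcp cal 45.26 14.37 z 81.1 F cal y 3.83 Fx 0.49 13.5667
```

carry_out:
  plan:
    - [[0, 0, -0.0006, 0, 0, 0, -1], [0, 0, -0.0012, 0, 0, 0, -1], [0, 0, -0.0018, 0, 0, 0, -1], [0, 0, -0.0018, 0, 0, 0, -1], [0, 0, -0.0018, 0, 0, 0, -1]]

```text
t: 13.98
tcp_pos: [621.9, -72.7, 81.1]
orientation: [[0.994, 0.003, 0.105], [-0.105, 0.0, 0.994], [0.003, -1.0, 0.001]]
contact_force: [1.7, 4.7, 0.4]
finger_gap: 0.002
```

```bash
python3 - <<'E'
from h import *
incal()
E
```

```text
tcp cal 45.25 13.98 z 81.1 F cal y 4.84 Fx 1.24 13.9833
```

carry_out:
  plan:
    - [[0, 0, -0.0005, 0, 0, 0, -1], [0, 0, -0.001, 0, 0, 0, -1], [0, 0, -0.0015, 0, 0, 0, -1], [0, 0, -0.0015, 0, 0, 0, -1], [0, 0, -0.0015, 0, 0, 0, -1]]

```text
t: 14.4
tcp_pos: [622.0, -72.9, 81.1]
orientation: [[0.995, 0.003, 0.105], [-0.105, 0.001, 0.995], [0.003, -1.0, 0.001]]
contact_force: [0.8, 6.6, 0.6]
finger_gap: 0.007
```

```bash
python3 - <<'E'
from h import *
incal()
E
```

```text
tcp cal 45.29 13.79 z 81.1 F cal y 6.66 Fx 0.16 14.4
```

The push on the pin is about 6.7 N against roughly 2.5–3 N of friction, so about 4 N on the tube. I'll stop here, back off slowly and lift away.

carry_out:
  plan:
    - [[0, 0, 0.003, 0, 0, 0, -1], [0, 0, 0.01, 0, 0, 0, -1], [0, 0, 0.025, 0, 0, 0, -1], [0, 0, 0.05, 0, 0, 0, -1], [0, 0, 0.06, 0, 0, 0, -1], [0, -0.08, 0.06, 0, 0, 0, -1], [0, -0.18, 0.1, 0, 0, 0, -1], [0, -0.28, 0.2, 0, 0, 0, -1], [0, -0.35, 0.3, 0, 0, 0, -1], [0, -0.35, 0.4, 0, 0, 0, -1], [0, -0.35, 0.5, 0, 0, 0, -1], [0, -0.35, 0.6, 0, 0, 0, -1], [0, -0.35, 0.7, 0, 0, 0, -1], [0, -0.35, 0.7, 0, 0, 0, -1], [0, -0.35, 0.7, 0, 0, 0, -1]]

```text
t: 15.65
tcp_pos: [649.6, 212.1, 221.5]
orientation: [[0.995, 0.003, 0.097], [-0.097, 0.004, 0.995], [0.003, -1.0, 0.004]]
contact_force: [-0.8, 0.5, 0.4]
finger_gap: 0.006
```

```bash
python3 - <<'E'
from h import *
st();incal()
p,d,i=cam("scene");cv2.imwrite("pics/s7.png",cv2.resize(p[140:260,170:330],(800,600)))
p,d,i=cam("top");cv2.imwrite("pics/t7.png",cv2.resize(p[160:220,225:305],(800,600),interpolation=cv2.INTER_CUBIC))
E
```

```text
15.65 [649.6 212.1 221.5] [-0.81  0.49  0.38] 0.0061 [ -8.8  34.1 -21.9  97.9  15.5  50.8 -42.7]
tcp cal 43.51 300.12 z 221.5 F cal y 0.41 Fx -0.86 15.65
```

View pics/s7.png

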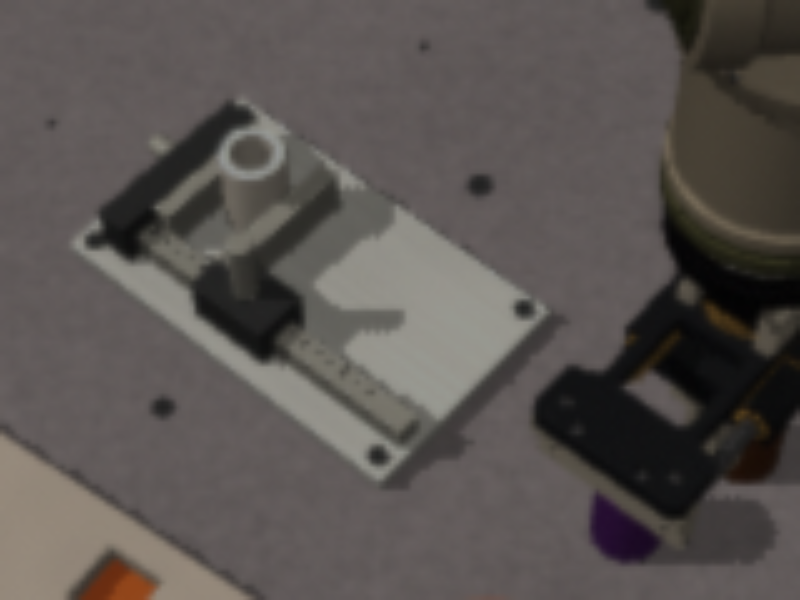

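View pics/t7.png

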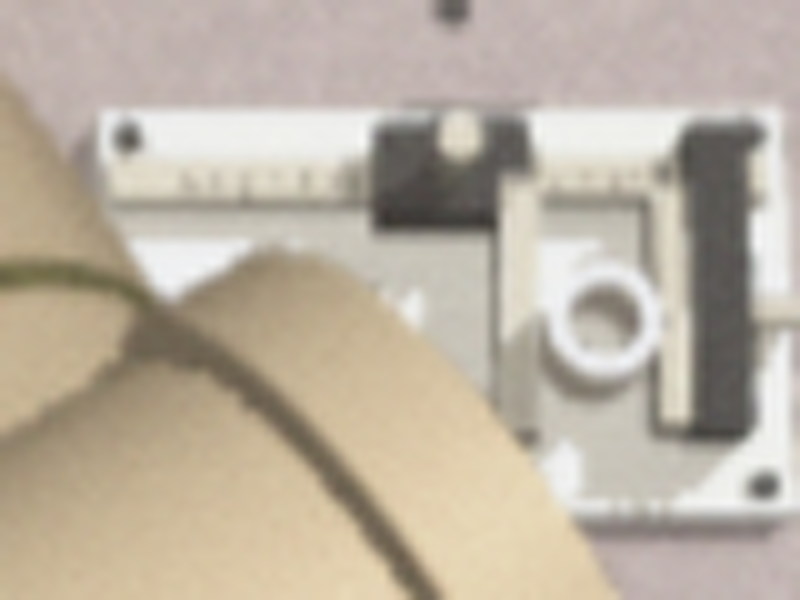

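The scene view shows the tube upright at (255,185), held between the plate and the moving jaw. The top view shows its rim meeting both jaws (column 548 on the jaw side, 660 on the plate side), with the jaw visually square and the arm clear. I'll hand in.

```bash
python3 -c "
from station import robot
print(robot.finish_job())"
```

```text
the job is handed in; nothing more can be done
None
```

The white tube is standing upright on the caliper bed, let go of and held between both jaws. I handed the job in at about 16 s of the 61 s allowed; the system reports no verdict.

**What I did:** I set the tube down at roughly x = -15, y = -35 mm of the caliper. I then pushed the thumb pin with closed fingers in ever smaller steps. The push rose from about 2–3 N of running friction to about 6.7 N within the last millimetre or so, which puts roughly 4 N on the tube. I stopped there, backed off along +y and lifted clear.

**Last checks:**
- **Pictures:** the two final pictures show the tube upright with its rim meeting both the plate and the moving jaw. The jaw looks square by eye, and the arm is clear.
- **Jaw gap:** from the fingers' final position I get about 41 mm, against the tube's 40 mm, within the 2 mm calibration.
- **Other things on the table:** I knowingly touched none of them, but I did not re-measure their positions at the end.
- **Not measured:** the force left on the tube after I let go, and the jaw's exact angle. That the hold stays above 1.2 N rests on the push reading and the stated friction.
- **One check failed:** a depth measurement of the tube on the bed, before closing, found no points, probably because the arm blocked the top camera. I used the scene pictures instead.

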